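# Set the pot to warm under its inner lid

### The job

Get the enamel pot ready to warm: push the warmer's slider along its track until its grip is level with the little clip-on pointer. Then take the double lid by the wooden knob so that both lids come along together, lower them gently onto the pot and let go of the knob; last, lift only the outer lid by its black collar straight up, clear of the top of the knob, while the inner lid stays seated on the pot, and finish while holding the outer lid level in the air. Leave the pot and everything else where they are.

Things in the scene. Friction and masses are not known exactly. Their poses are not given: they have to be found in the camera images.
- warmer: Fixed steel bench warmer, a slab 200 (its x) x 360 (its y) x 30 high; origin at centre of underside. The pot stands near (0, +80 mm) in its frame; the slider track runs along its x at y = -105 mm. It may be at the left or the right of the work area.
- slider (a joint): Travel of the slider grip in m, 0 to 0.09, growing towards the warmer's +x (away from the robot); stays where it is left, friction about 2 N plus light damping.
- slider_top (a point): Centre of the top of the slider grip, a black block 20 along the track, 28 across it, 40 high, standing upright on an aluminium track strip 40 wide and 14 high that lies on the warmer. This point is about 84 mm above the bench.
- pointer: Small fixed dark-steel clip-on wedge, 24 wide, 10 high, lying on the warmer beside the track on the side away from the pot; origin at its tip (warmer-top height), 25 mm from the track's centre line; its y points to the track, its x runs along the track as the warmer's x. The slider is set when its grip's centre is level with this tip along the track.
- pot: Loose brown enamel pot, 1.6 kg, outside 150 across, bore 136, 90 high, two small side ears reaching 98 mm from its centre at its y ends, 62 to 72 mm up; origin at centre of underside. Stands open on the warmer. Seated, the inner lid's origin is 80 mm above the pot's.
- board: Fixed wooden board 280 (its x) x 240 (its y) x 18 high; origin at centre of underside. The double lid stands on it. It lies at the other end of the work area from the warmer.
- inner_lid: Inner lid, loose, about 0.32 kg; origin at centre of underside, z up. Plug 128 across (chamfered) from 0 to 10 mm height, disc 146 across from 10 to 18 mm (it rests on the pot's rim), then an upright round wooden knob (stem) 20 mm across from 18 up to 82 mm. The knob comes up through the outer lid's collar and stands 30 mm out of it. Lifting by the knob carries both lids.
- outer_lid: Outer lid, loose, about 0.26 kg, 170 across; origin at centre of its lower edge. A skirt from 0 to 7 mm, a top plate from 7 to 13 mm, and a black round collar 46 mm across from 13 to 41 mm, with a 28 mm hole through collar and plate for the knob. Nested, it just lies on the inner lid, its origin 11 mm above the inner lid's; nothing fastens it.
- cutter: Bystander: round biscuit cutter, steel ring 50 across, 30 high, standing on the far end of the board; origin at centre of underside.
- nozzle: Bystander: steel piping nozzle, upright cone 28 across, 42 high, on the far end of the board; origin at centre of underside.
- mug: Bystander: brown enamel mug, 90 across, 85 high, handle towards its +y, behind the middle of the work area; origin at centre of underside.
- rolling_pin: Bystander: wooden rolling pin, 430 long, 58 thick, lying at the left, roughly pointing away from the robot; origin on the bench under its middle, length along its y.
- seed_jar: Bystander: small closed glass jar, 52 across, 75 high, at the back right; origin at centre of underside.
- bowl: Bystander: white bowl, 110 across, 45 high, at the back left; origin at centre of underside.
- scraper: Bystander: steel dough scraper with wooden grip, 140 x 90, 18 high, lying at the right; origin on the bench under its middle.
Not all that is in view belongs to the job. What is shaped like the outer_lid but orange or pink is not meant.

How it is judged:
By the outcome, as a careful person would: the job done as asked, in the order asked, and still so for the second after the job is handed in, while the arm keeps its last pose, push and grip.
It also fails if it takes over 70 s, if anything falls off the work surface, if the arm or the gripper's body presses on something with over 40 N, if the wrist force passes 120 N, or if a joint passes its speed limit or range.

### The arm

A 6-joint arm with a two-finger parallel gripper is mounted at the origin on the work surface. World frame = base frame: x ahead of the robot, y to its left, z up, the work surface at z = 0. Lengths are in m, angles in rad, forces in N, time in s.
With the tool pointing down it reaches from about 0.25 to 0.775 m from the base axis. Payload 4 kg.
Tool frame: the origin (TCP) lies midway between the tips of the shut fingers; the grasp point (between the pads) lies r.pinch_z behind it (r.pinch_z is the distance from the TCP to the grasp point, in m); z points along the fingers, y is the line along which they close (so a half turn about z gives the same grasp; the last joint's range is limited). The gripper opens to 94 mm and grips with 3 to 60 N. Pads are 16 mm wide; open, the fingers measure 119 mm over their backs; the gripper's body (75 mm by 177 mm) begins 78 mm behind the grasp point.
Start: joints at [1.118, 0.087, 1.371, -0, 1.684, -0.103], TCP at [0.189, 0.517, 0.166] pointing down, gripper open.
Joint ranges: [-3.1, 3.1], [-0.76, 2.03], [0.27, 2.55], [-1.08, 4.22], [0.17, 2.65], [-2.57, 2.57]. Speed limits (rad/s): [2.79, 2.79, 3.14, 3.14, 3.14, 3.14].

### API

Orientations are given as a rotation vector (axis times angle).
In Python, from station import r gives the robot as it stands.
- The arm moves only by the tool apply_moves, never from a script. Its argument "commands" is a list of rows, each a list of 7 numbers: the shift along the tool's x, y, z in units of 10 cm (1.0 is 10 cm), then the turn, a rotation vector about the tool's x, y, z in units of 2 pi rad (1.0 is 2 pi rad), then the opening, from 0 (shut) to 1 (fully open). A call has 1 to 8 rows; each row shifts and turns the commanded pose from where the row before left it, along the tool's axes as they then stand; what a row does not reach is not made up. A row lasts 1/12 s, in which the tool goes at most 41.7 mm and 7.16 degrees, less where a joint would pass 70% of its speed; a pose out of reach is approached as far as the arm can. A call with a number of a shift or a turn outside -1 to 1 is refused whole. A call with a gripper value outside its range is refused whole. The fingers move at their own pace and stop on an object; the grip force is fixed at half the most. Time passes only in rows, so rows that do not move let the fingers close. It gives the time, the measured TCP pose, the force, the opening and the grip force at its end, in the units of the state.
- r.get_obs(): the state, without advancing time (a new reading comes with each control period).
- r.get_image(name): name is "scene" or "side" or "wrist"; returns the picture (420x560x3 uint8, blue, green, red); there is no depth.
- r.camera_model(name): a dict with "fov_y" (degrees; the focal length in pixels is half the picture's height over the tangent of half this angle, whatever the lens; pixels are square), "cx", "cy" (the principal point, pixels), "dist_coeffs" ([k1, k2, p1, p2, k3] as OpenCV has them; the pictures are not rectified), "xyz" and "rotation" of the camera in the world. Camera axes: x right, y down, z forward; pixel columns grow to the right and rows downward; lengths in m; the calibration is good to about 2 mm. A picture is of the moment at which its call begins: read the wrist's pose just before it. camera_model takes no time and is no camera call; for the wrist camera it gives the pose at the moment of the call.
- r.close_job(): hands the job in; it is judged then, once.
Trained networks look in the newest picture that a camera, given by its name, has taken for a name from the list of things; names that differ only in an ending like _2 or _b are one class to them, and where a whole thing is asked for, a point or a joint stands for the part that bears it (a point fixed in the world has none). Each returns a list of dicts, best first, with "conf" (0 to 1); they miss things now and then, are a little off and sometimes report something else, mostly with a low value. They report only what shows in the picture. A call takes as long as a camera call. They do not tell look-alikes from the thing itself.
- r.search_frame(camera, label): "extent" ([left, top, width, height] in pixels, round what is visible of it).
The state is a dict: "clock": time; "joints": joint angles; "joint_velocities": joint speeds; "effort": joint torques, N m; "position": TCP position; "orientation": TCP orientation; "contact_force": force on the tool from outside, world axes, zero at the start; "wrist_torque": the same for the moment, N m; "opening": finger opening in m; "grip_force": force on a finger pad.
Only numpy, scipy, OpenCV 4.12 (cv2) and the standard library are available. Lean on these libraries where they do the work, as an engineer would, in place of code of your own. Each camera call takes 0.05 s, during which the arm holds its last target. There are 200 camera calls.

## Working session

There is one attempt and no reset: what is moved stays moved. The work goes in short steps, Python scripts to look and compute and a tool call to move; the robot and the scene stay as the last step left them, time stands still between calls to the robot, and variables do not carry over. Pictures are saved under pics/ and viewed, at most 10 in all, crops included, and the job is handed in when it is done.

Besides the shell and the picture viewer there is one more tool, called after ">>>" by a JSON object that holds its "api" and its "payload". apply_moves: Moves the arm, as the interface text tells. Its arguments: {"type":"object","properties":{"commands":{"type":"array","items":{"type":"array","items":{"type":"number","minimum":-1,"maximum":1}}}},"required":["commands"]}

```bash
ls; mkdir -p pics
python3 - <<'E'
from station import r
import cv2,numpy as np
o=r.get_obs();print(o['clock'],o['position'],o['orientation'],r.pinch_z)
a=r.get_image('scene');b=r.get_image('side')
cv2.imwrite('pics/scene.png',a);cv2.imwrite('pics/side.png',b)
for c in('scene','side','wrist'):
  m=r.camera_model(c);print(c,m)
for c in('scene','side'):
  for l in('warmer','slider','pointer','pot','outer_lid','inner_lid','board'):
    print(c,l,[(d['extent'],round(d['conf'],2)) for d in r.search_frame(c,l)[:3]])
E
```

```text
pics
0.0 [0.18822043 0.51613213 0.16493406] [-0.54654934 -3.09307319  0.0032475 ] 0.0188
scene {'fov_y': 57.84414931662614, 'cx': 278.58881420279516, 'cy': 210.81905642297613, 'dist_coeffs': array([0.02484023, 0.        , 0.        , 0.        , 0.        ]), 'xyz': array([ 1.106506  , -0.47875822,  0.78307205]), 'rotation': array([-2.110714  , -0.98384736,  0.43989406])}
side {'fov_y': 49.77839469695735, 'cx': 278.9635277854593, 'cy': 212.91897498293622, 'dist_coeffs': array([0.00432612, 0.        , 0.        , 0.        , 0.        ]), 'xyz': array([-0.35944756, -0.79010333,  1.06832031]), 'rotation': array([-2.09777094,  0.95278477, -0.43520184])}
wrist {'fov_y': 67.73150271867394, 'cx': 281.01418885299233, 'cy': 211.84028063142753, 'dist_coeffs': array([-0.05808342,  0.        ,  0.        ,  0.        ,  0.        ]), 'xyz': array([0.11018124, 0.54402613, 0.38447144]), 'rotation': array([2.3703523 , 1.66049139, 0.2384511 ])}
scene warmer [([269.5, 186.8, 126.5, 82.5], 0.97)]
scene slider [([297.5, 211.3, 11.2, 17.9], 0.45), ([266.4, 186.6, 129.8, 84.4], 0.31)]
scene pointer [([305.7, 242.1, 9.3, 4.3], 0.4)]
scene pot [([322.2, 165.3, 58.7, 51.5], 0.93)]
scene outer_lid [([254.3, 167.0, 53.2, 33.1], 0.73), ([174.2, 236.4, 63.1, 53.6], 0.69)]
scene inner_lid [([268.4, 190.2, 127.1, 77.5], 0.46)]
scene board [([145.1, 226.9, 140.3, 114.6], 0.91)]
side warmer [([194.0, 180.3, 107.5, 54.4], 0.87)]
side slider [([258.5, 196.2, 11.7, 12.6], 0.39), ([267.4, 218.1, 105.1, 81.6], 0.25), ([400.9, 255.0, 22.2, 29.8], 0.24)]
side pointer [([289.8, 233.5, 51.1, 42.2], 0.23)]
side pot [([211.7, 158.6, 41.2, 40.0], 0.58), ([292.6, 169.1, 29.0, 20.0], 0.38)]
side outer_lid [([170.7, 216.5, 53.5, 40.4], 0.79), ([287.7, 235.4, 55.6, 40.3], 0.77), ([260.6, 302.0, 59.5, 53.0], 0.71)]
side inner_lid [([314.3, 238.4, 3.2, 11.3], 0.6)]
side board [([269.4, 216.0, 106.4, 81.3], 0.9)]
```

View pics/scene.png

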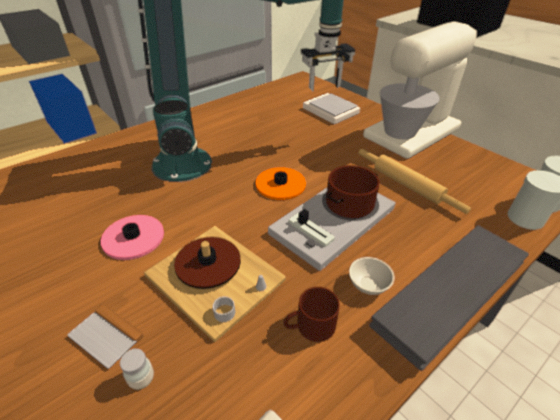

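View pics/side.png

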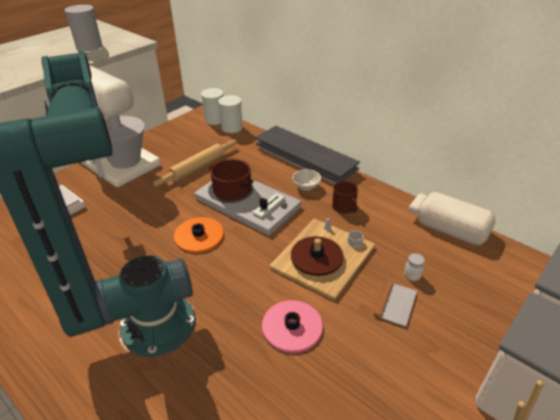

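Both pictures show the same layout. Lid candidates in the scene view are orange at (281,183), pink at (132,236), and dark red on the board with the wooden knob at (206,245). By the description I choose the dark red one. The warmer is on the robot's left, with the slider grip at about (303,216) and the pot at (352,190).

```bash
cat > h.py <<'E'
from station import r
import cv2,numpy as np
from scipy.spatial.transform import Rotation as R
from scipy.optimize import least_squares
def K(m):
    f=210/np.tan(np.radians(m['fov_y']/2));return np.array([[f,0,m['cx']],[0,f,m['cy']],[0,0,1.]])
def ray(m,uv):
    p=cv2.undistortPoints(np.array([[uv]],float),K(m),m['dist_coeffs'])[0,0]
    return R.from_rotvec(m['rotation']).apply([p[0],p[1],1.])
def at(m,uv,z):
    d=ray(m,uv);return m['xyz']+d*(z-m['xyz'][2])/d[2]
def proj(m,P):
    A=R.from_rotvec(m['rotation']).inv()
    return cv2.projectPoints(np.atleast_2d(np.array(P,float)),A.as_rotvec(),-A.apply(m['xyz']),K(m),m['dist_coeffs'])[0][:,0]
def tri(obs):
    M=0;b=0
    for m,uv in obs:
        d=ray(m,uv);d/=np.linalg.norm(d);Q=np.eye(3)-np.outer(d,d);M=M+Q;b=b+Q@m['xyz']
    return np.linalg.solve(M,b)
E
python3 - <<'E'
from h import *
np.set_printoptions(precision=4,suppress=True)
s=r.camera_model('scene');d=r.camera_model('side')
print('knobtop',tri([(s,(206,243)),(d,(318,240))]))
print('slider',tri([(s,(303,213)),(d,(264.5,201))]), at(s,(303,213),.084))
print('pointer',at(s,(310,244),.03))
print('potrim',at(s,(353,178),.12),at(d,(232,173),.12))
for n,uv in dict(l=(269.5,224),b=(319,262),rr=(396,208)).items(): print(n,at(s,uv,.03))
print('mug',at(s,(318,325),0),'bowl',at(s,(371,280),.02))
im=cv2.imread('pics/scene.png');a=cv2.resize(im[160:350,140:400],(780,570),interpolation=cv2.INTER_CUBIC)
cv2.imwrite('pics/c1.png',a)
cv2.imwrite('pics/w0.png',r.get_image('wrist'))
E
```

```text
knobtop [ 0.4891 -0.1911  0.0989]
slider [0.5443 0.0879 0.0776] [0.5475 0.087  0.084 ]
pointer [0.6107 0.0579 0.03  ]
potrim [0.5564 0.2774 0.12  ] [0.5476 0.2488 0.12  ]
l [0.4775 0.0233 0.03  ]
b [0.6728 0.031  0.03  ]
rr [0.6685 0.3636 0.03  ]
mug [ 0.7915 -0.087   0.    ] bowl [0.7937 0.0964 0.02  ]
```

View pics/c1.png

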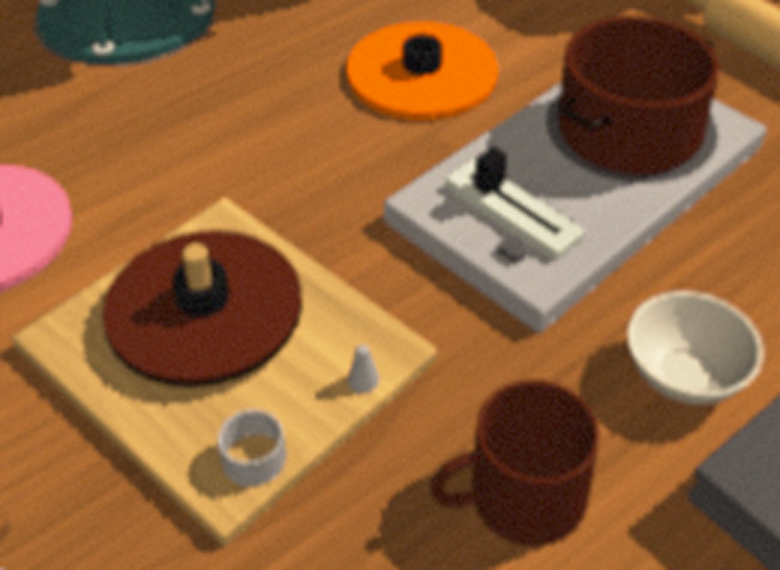

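View pics/w0.png

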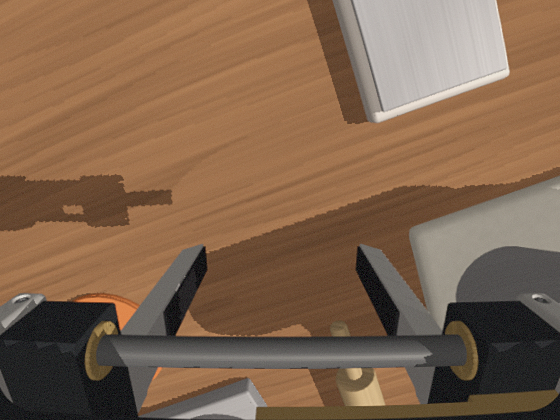

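The crop confirms the target: the dark red lid has a wooden knob coming up through a black collar at crop (197,270), and the orange and pink lids have no knob. The pointer wedge is at crop (512,247) and the grip at (489,170). The wrist view shows only the bench and the rolling pin, so I'll move over the warmer to measure from close by.

>>> {"api": "apply_moves", "payload": {"commands": [[0,0,-0.3,0,0,-0.0185,1],[0,0,-0.3,0,0,-0.0185,1],[0,0,-0.3,0,0,-0.0185,1],[-0.32,-0.25,0,0,0,0,1],[-0.32,-0.25,0,0,0,0,1],[-0.32,-0.25,0,0,0,0,1],[-0.32,-0.25,0,0,0,0,1],[-0.32,-0.25,0,0,0,0,1]]}}

```text
clock: 1.52
position: [0.3495, 0.3903, 0.2564]
orientation: [0.001, 3.141, 0.001]
contact_force: [-0.1, 0.9, -0.4]
opening: 0.094
grip_force: 0.0
```

>>> {"api": "apply_moves", "payload": {"commands": [[-0.32,-0.25,0,0,0,0,1],[-0.32,-0.25,0,0,0,0,1],[-0.32,-0.25,0,0,0,0,1],[-0.32,-0.25,0,0,0,0,1],[-0.32,-0.25,0,0,0,0,1],[-0.32,-0.25,0,0,0,0,1],[-0.32,-0.25,0,0,0,0,1],[-0.3,-0.25,0,0,0,0,1]]}}

```text
clock: 2.18
position: [0.6037, 0.1896, 0.2559]
orientation: [0.002, 3.141, 0.0]
contact_force: [-0.1, 1.2, -0.1]
opening: 0.0941
grip_force: 0.0
```

>>> {"api": "apply_moves", "payload": {"commands": [[0,0,0,0,0,0,1],[0,0,0,0,0,0,1]]}}

```text
clock: 2.35
position: [0.6032, 0.1894, 0.2544]
orientation: [-0.007, -3.139, 0.0]
contact_force: [-0.3, 0.5, -0.0]
opening: 0.0938
grip_force: 0.0
```

Run:
```python
from h import *
o=r.get_obs();print(o['clock'],o['position'],o['orientation'])
m=r.camera_model('wrist');print(m['xyz'],R.from_rotvec(m['rotation']).as_matrix().round(3))
cv2.imwrite('pics/w1.png',r.get_image('wrist'))
np.save('w1.npy',m,allow_pickle=True)
for l in('warmer','slider','pointer','pot'):
    print(l,[(d['extent'],round(d['conf'],2)) for d in r.search_frame('wrist',l)[:2]])
```

```text
2.35 [0.6032083  0.18944597 0.25442796] [-7.34847575e-03 -3.13899492e+00  4.90231634e-04]
[0.52048153 0.18884603 0.47407083] [[ 0.004  0.959  0.282]
 [ 1.    -0.003 -0.002]
 [-0.001  0.282 -0.959]]
warmer [([149.9, 65.1, 269.9, 165.8], 0.96)]
slider [([192.1, 132.6, 22.5, 17.9], 0.82)]
pointer [([184.3, 176.4, 9.8, 19.8], 0.48)]
pot [([269.2, 86.7, 167.5, 133.4], 0.71)]
```

View pics/w1.png

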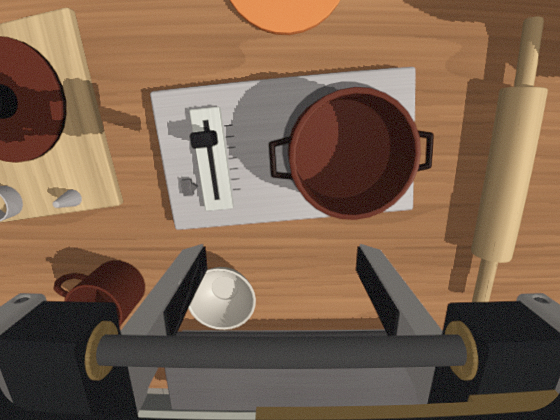

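The wrist view shows the grip at (204,138), the pointer at (188,186), the pot rim centred near (354,152) and the warmer slightly rotated. I'll crop the slider and fit the pot rim.

Run:
```python
from h import *
np.set_printoptions(precision=4,suppress=True)
m=np.load('w1.npy',allow_pickle=True).item()
im=cv2.imread('pics/w1.png')
for n,uv in dict(tl=(151.5,92),tr=(415,68),bl=(177,229.5),br=(414,208)).items(): print(n,at(m,uv,.03))
print('ends of track',at(m,(203,107),.044),at(m,(221,210),.044))
# pot outer rim: redness threshold
b,g,rr=[im[...,i].astype(int) for i in range(3)]
mask=((rr-(b+g)//2>15)&(b<60)).astype(np.uint8)
mask[:, :250]=0;mask[:60]=0;mask[230:]=0;mask[:,450:]=0
n,lab,st,_=cv2.connectedComponentsWithStats(mask);k=1+np.argmax(st[1:,4]);print(st[k])
c=max(cv2.findContours((lab==k).astype(np.uint8),0,1)[0],key=cv2.contourArea)
h=cv2.convexHull(c)[:,0]
P=np.array([at(m,p,.12) for p in h.astype(float)])[:,:2]
f=lambda q:np.hypot(*(P-q[:2]).T)-q[2]
q=least_squares(f,[.55,.27,.075],loss='soft_l1',f_scale=.001).x;print('pot rim',q,'res',np.abs(f(q)).mean())
cr=cv2.resize(im[80:230,150:350],(800,600),interpolation=cv2.INTER_CUBIC);
for t in np.linspace(0,2*np.pi,200):
    u=proj(m,[q[0]+q[2]*np.cos(t),q[1]+q[2]*np.sin(t),.12])[0];cv2.circle(cr,(int((u[0]-149.5)*4),int((u[1]-79.5)*4)),2,(0,255,0),-1)
cv2.imwrite('pics/c2.png',cr)
```

```text
tl [0.4815 0.0133 0.03  ]
tr [0.4523 0.367  0.03  ]
bl [0.6785 0.0302 0.03  ]
br [0.6459 0.386  0.03  ]
ends of track [0.5028 0.0858 0.044 ] [0.644  0.1019 0.044 ]
[  288    87   146   133 13629]
pot rim [0.5594 0.2718 0.075 ] res 0.002884304388567754
```

View pics/c2.png

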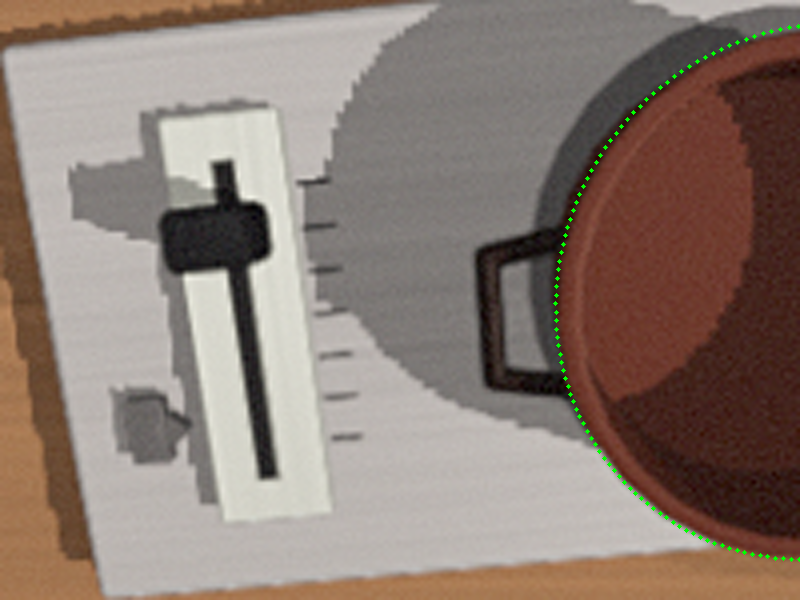

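The green fit follows the pot rim well. The grip top's centre is near crop (204,238), and the pointer tip is near crop (190,422).

Run:
```python
from h import *
np.set_printoptions(precision=4,suppress=True)
m=np.load('w1.npy',allow_pickle=True).item()
t=np.radians(5.1);ex=np.array([np.cos(t),np.sin(t)]);ey=np.array([-ex[1],ex[0]]);c=np.array([.5645,.199])
W=lambda p:np.array([(p[:2]-c)@ex,(p[:2]-c)@ey])*1000
pix=lambda u,v:(149.5+u/4,79.5+v/4)
for n,u,v,z in(('grip',204,238,.084),('gripL',161,240,.084),('tip30',190,422,.03),('tip40',190,422,.04),('tracktop',218,115,.044),('trackbot',276,516,.044),('slot top',222,162,.044),('slotbot',268,478,.044)):
    p=at(m,pix(u,v),z);print(n,p,W(p))
```

```text
grip [0.5419 0.0898 0.084 ] [ -32.1699 -106.7469]
gripL [0.5424 0.0765 0.084 ] [ -32.9047 -120.0673]
tip30 [0.6102 0.0663 0.03  ] [  33.6898 -136.2446]
tip40 [0.6081 0.069  0.04  ] [  31.9234 -133.3161]
tracktop [0.5044 0.087  0.044 ] [ -69.8401 -106.1925]
trackbot [0.6417 0.0985 0.044 ] [  68.0001 -106.9873]
slot top [0.5194 0.0874 0.044 ] [ -54.8401 -107.1562]
slotbot [0.6277 0.0965 0.044 ] [  53.8553 -107.748 ]
```

>>> {"api": "apply_moves", "payload": {"commands": [[0.2,-0.33,0,0,0,0,0.65],[0.2,-0.33,0,0,0,0,0.65],[0.2,-0.33,0,0,0,0,0.65],[0,0,0.35,0,0,-0.0149,0.65],[0,0,0.4,0,0,0,0.65],[0,0,0.4,0,0,0,0.65],[0,0,0,0,0,0,0.65],[0,0,0,0,0,0,0.65]]}}

```text
clock: 3.27
position: [0.539, 0.093, 0.1386]
orientation: [0.147, -3.131, 0.0]
contact_force: [-0.5, -0.5, 0.9]
opening: 0.061
grip_force: 0.0
```

>>> {"api": "apply_moves", "payload": {"commands": [[-0.03,-0.03,0.3,0,0,0,0.65],[0,0,0.3,0,0,0,0.65],[0,0,0.25,0,0,0,0.65],[0,0,0,0,0,0,0.3],[0,0,0,0,0,0,0],[0,0,0,0,0,0,0],[0,0,0,0,0,0,0],[0,0,0,0,0,0,0]]}}

```text
clock: 3.93
position: [0.5475, 0.0899, 0.0593]
orientation: [-0.145, 3.133, 0.0]
contact_force: [0.1, -0.1, -1.0]
opening: 0.0314
grip_force: 0.0
```

>>> {"api": "apply_moves", "payload": {"commands": [[0,0,0,0,0,0,0],[0,0,0,0,0,0,0],[0,0,0,0,0,0,0]]}}

```text
clock: 4.18
position: [0.5455, 0.0897, 0.0566]
orientation: [-0.145, 3.138, 0.0]
contact_force: [0.0, 0.7, 0.3]
opening: 0.0112
grip_force: 0.0
```

Run:
```python
from h import *
o=r.get_obs();print(o['clock'],o['position'],o['orientation'],o['contact_force'],o['opening'],o['grip_force'])
m=r.camera_model('wrist');im=r.get_image('wrist');np.save('w2.npy',m,allow_pickle=True)
cv2.imwrite('pics/w2.png',im);cv2.imwrite('pics/w2v.png',cv2.resize(im[60:360,100:460],(720,600),interpolation=cv2.INTER_CUBIC))
print(proj(m,[[.6092,.0676,.03],[.5419,.0898,.084]]))
```

```text
4.1833 [0.5455185  0.08965404 0.05656965] [-1.45309061e-01  3.13750749e+00  1.60338323e-04] [0.01427412 0.67032758 0.3243084 ] 0.011158005817175999 0.0
[[250.97986616 289.05156445]
 [283.49006227 244.86038644]]
```

View pics/w2v.png

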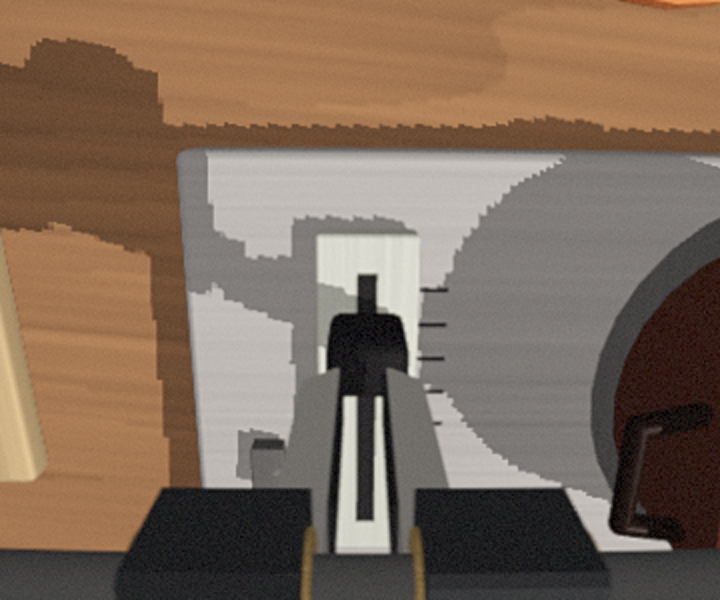

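The picture shows the fingers closing above the grip rather than on it: the grip stays visible between them at crop (367,370). The fingertips look higher than the reported TCP. I'll check this in the fixed cameras with the TCP projected, as one mosaic.

Run:
```python
from h import *
o=r.get_obs();p=o['position'];print(p,o['opening'],o['joints'])
T=[]
for c in('scene','side'):
    im=r.get_image(c);m=r.camera_model(c)
    u=proj(m,[p,p+[0,0,.02],p+[0,0,.04],p+[0,0,.06]]);x,y=u[0].astype(int)
    cr=cv2.resize(im[y-50:y+25,x-40:x+40],(400,375),interpolation=cv2.INTER_CUBIC)
    for i,q in enumerate(u): cv2.circle(cr,(int((q[0]-x+40)*5),int((q[1]-y+50)*5)),3,[(0,0,255),(0,255,0),(255,255,0),(255,0,255)][i],-1)
    T.append(cr)
cv2.imwrite('pics/mos.png',np.hstack(T))
```

```text
[0.54539254 0.08961195 0.05632458] 0.007255072075262706 [ 6.02012187e-02  1.39968158e-01  1.53237963e+00  9.31582039e-05
  1.46888869e+00 -1.60310240e+00]
```

View pics/mos.png

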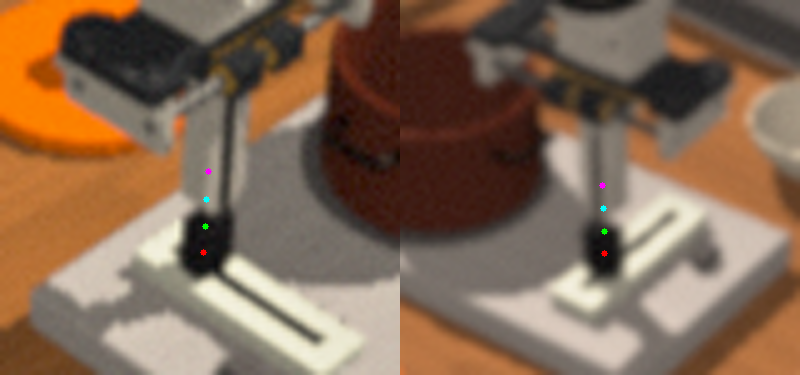

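In both fixed views the reported TCP (red dot) lies inside the grip, but the fingertips end just above the grip's top. The real tips are therefore about 35–40 mm above the reported TCP, and the wrist picture gives about 40 mm as well. I'll open, go lower and grasp again.

>>> {"api": "apply_moves", "payload": {"commands": [[0.03,0,-0.03,0,0,0,0.65],[0,0,0,0,0,0,0.65],[0,0,0,0,0,0,0.65],[0,0,0,0,0,0,0.65],[0,0,0,0,0,0,0.65],[0,0,0,0,0,0,0.65],[0,0,0,0,0,0,0.65],[0,0,0,0,0,0,0.65]]}}

```text
clock: 5.0
position: [0.5423, 0.0893, 0.059]
orientation: [0.145, -3.138, -0.0]
contact_force: [-0.4, 1.0, -0.5]
opening: 0.0514
grip_force: 0.0
```

>>> {"api": "apply_moves", "payload": {"commands": [[0,0,0.2,0,0,0,0.65],[0,0,0.13,0,0,0,0.65],[0,0,0,0,0,0,0.65],[0,0,0,0,0,0,0.65]]}}

```text
clock: 5.33
position: [0.5416, 0.0893, 0.0253]
orientation: [0.145, -3.136, -0.0]
contact_force: [0.9, -0.2, -0.4]
opening: 0.0612
grip_force: 0.0
```

>>> {"api": "apply_moves", "payload": {"commands": [[0,0,0.05,0,0,0,0],[0,0,0,0,0,0,0],[0,0,0,0,0,0,0],[0,0,0,0,0,0,0],[0,0,0,0,0,0,0],[0,0,0,0,0,0,0],[0,0,0,0,0,0,0],[0,0,0,0,0,0,0]]}}

```text
clock: 6.0
position: [0.5426, 0.0908, 0.0217]
orientation: [-0.146, 3.137, 0.004]
contact_force: [-0.7, 5.6, 1.6]
opening: 0.0277
grip_force: 30.0
```

>>> {"api": "apply_moves", "payload": {"commands": [[-0.16,0,0,0,0,0,0],[-0.16,0,0,0,0,0,0],[-0.16,0,0,0,0,0,0],[-0.16,0,0,0,0,0,0],[0,0,0,0,0,0,0],[0,0,0,0,0,0,0],[0,0,0,0,0,0,0]]}}

```text
clock: 6.58
position: [0.6071, 0.0963, 0.0217]
orientation: [-0.146, 3.135, 0.003]
contact_force: [2.4, 4.6, 2.0]
opening: 0.028
grip_force: 30.0
```

>>> {"api": "apply_moves", "payload": {"commands": [[0,0,0,0,0,0,0.65],[0,0,0,0,0,0,0.65],[0,0,0,0,0,0,0.65],[0,0,0,0,0,0,0.65],[0,0,0,0,0,0,0.65],[0,0,-0.15,0,0,0,0.65],[0,0,-0.3,0,0,0,0.65],[0,0,-0.35,0,0,0,1]]}}

```text
clock: 7.25
position: [0.6037, 0.0947, 0.0987]
orientation: [0.145, -3.131, 0.001]
contact_force: [0.4, 0.1, -0.7]
opening: 0.0649
grip_force: 0.0
```

>>> {"api": "apply_moves", "payload": {"commands": [[0,0,-0.35,0,0,0,1],[-0.2,0,-0.35,0,0,0,1],[-0.2,0,-0.35,0,0,0,1],[0,0,-0.35,0,0,0,1],[0,0,0,0,0,0,1],[0,0,0,0,0,0,1]]}}

```text
clock: 7.75
position: [0.6473, 0.0987, 0.2444]
orientation: [-0.144, 3.132, -0.0]
contact_force: [0.2, -0.1, 0.2]
opening: 0.0941
grip_force: 0.0
```

Run:
```python
from h import *
o=r.get_obs();print(o['clock'],o['position'],o['orientation'],o['opening'])
m=r.camera_model('wrist');im=r.get_image('wrist');np.save('w3.npy',m,allow_pickle=True)
cv2.imwrite('pics/w3.png',im);print(m['xyz'])
u=proj(m,[[.6064,.0955,.084],[.6092,.0676,.03]]);print(u)
x0,y0=int(u[0][0])-70,int(u[0][1])-60;x0=max(x0,0);y0=max(y0,0);print(x0,y0)
cv2.imwrite('pics/c3.png',cv2.resize(im[y0:y0+120,x0:x0+150],(750,600),interpolation=cv2.INTER_CUBIC))
```

```text
7.75 [0.64727684 0.09873351 0.24438803] [-1.44491457e-01  3.13206146e+00 -3.52385355e-04] 0.09410387632358545
[0.56299411 0.08997233 0.46329055]
[[282.59438984 154.96480908]
 [261.96739717 150.54560876]]
212 94
```

View pics/c3.png

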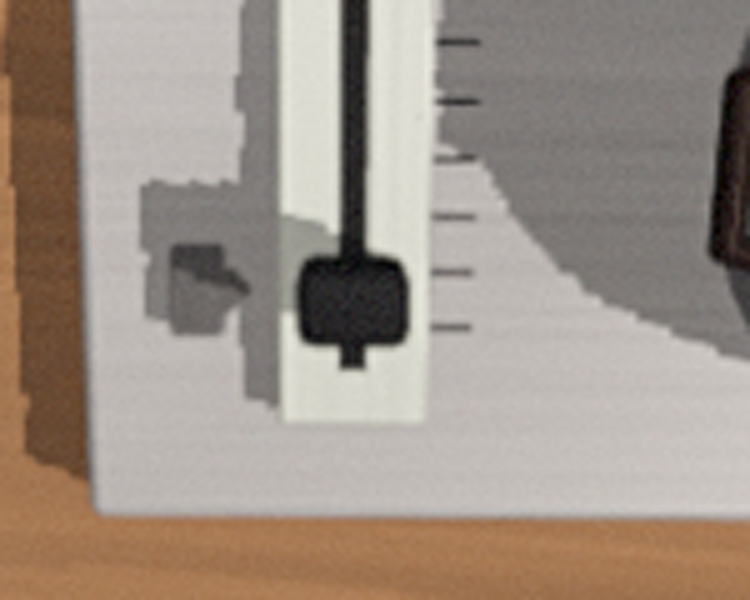

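The grip (outline rows 257–346) and the pointer tip at crop (250,288) are close to level. I'll compute the residual along the track with parallax.

Run:
```python
from h import *
m=np.load('w3.npy',allow_pickle=True).item()
t=np.radians(5.1);ex=np.array([np.cos(t),np.sin(t)]);ey=np.array([-ex[1],ex[0]]);c=np.array([.5645,.199])
W=lambda p:(np.array([(p[:2]-c)@ex,(p[:2]-c)@ey])*1000).round(1)
pix=lambda u,v:(211.5+u/5,93.5+v/5)
for n,u,v,z in(('gripfar',352,346,.084),('gripfar edge rounded',352,344,.082),('gripnear base',352,256,.044),('gripnear top',352,256,.084),('tip30',250,289,.03),('tip40',250,289,.04),('tickend',437,327,.03),('trk end',353,422,.044),('slot end',352,367,.044),('corner',98,515,.03)):
    print(n,W(at(m,pix(u,v),z)))
# edges of box corners predicted
```

```text
gripfar [  41.8 -107.6]
gripfar edge rounded [  41.6 -107.6]
gripnear base [  23.7 -107.6]
gripnear top [  20.4 -107.7]
tip30 [  33.9 -135.5]
tip40 [  32.8 -134.9]
tickend [ 44.  -84.1]
trk end [  68.1 -107.1]
slot end [  53.1 -107.5]
corner [  97.8 -179.8]
```

The grip centre is at about 32.5 mm and the tip at about 33.3 mm in the warmer frame, so the slider is set. Next I'll go to the lid.

>>> {"api": "apply_moves", "payload": {"commands": [[0.14,-0.35,0,0,0,0,1],[0.14,-0.35,0,0,0,0,1],[0.14,-0.35,0,0,0,0,1],[0.14,-0.35,0,0,0,0,1],[0.14,-0.35,0,0,0,0,1],[0.14,-0.35,0,0,0,0,1],[0.14,-0.35,0,0,0,0,1],[0.14,-0.35,0,0,0,0,1]]}}

```text
clock: 8.47
position: [0.558, -0.1913, 0.2381]
orientation: [0.145, -3.134, -0.003]
contact_force: [0.6, -0.0, -0.5]
opening: 0.0941
grip_force: 0.0
```

>>> {"api": "apply_moves", "payload": {"commands": [[0,0,0,0,0,0,1],[0,0,0,0,0,0,1]]}}

```text
clock: 8.63
position: [0.5583, -0.1915, 0.2382]
orientation: [0.139, -3.134, -0.004]
contact_force: [0.2, 0.1, 0.0]
opening: 0.0945
grip_force: 0.0
```

Run:
```python
from h import *
np.set_printoptions(precision=4,suppress=True)
o=r.get_obs();print(o['clock'],o['position'],o['orientation'],o['opening'])
m=r.camera_model('wrist');im=r.get_image('wrist');np.save('w4.npy',m,allow_pickle=True)
cv2.imwrite('pics/w4.png',im);print(m['xyz'])
print(proj(m,[[.489,-.191,.1],[.489,-.191,.07]]))
b,g,rr=[im[...,i].astype(int) for i in range(3)]
def fit(mask,z,r0,n):
    k,lab,st,ce=cv2.connectedComponentsWithStats(mask.astype(np.uint8))
    e=proj(m,[.489,-.191,z])[0]
    j=max([i for i in range(1,k) if st[i,4]>60 and np.hypot(*(ce[i]-e))<50],key=lambda i:st[i,4]);print(n,st[j],ce[j])
    c=max(cv2.findContours((lab==j).astype(np.uint8),0,1)[0],key=cv2.contourArea)
    h=cv2.convexHull(c)[:,0].astype(float)
    P=np.array([at(m,p,z) for p in h])[:,:2];f=lambda q:np.hypot(*(P-q[:2]).T)-q[2]
    q=least_squares(f,[.49,-.19,r0],loss='soft_l1',f_scale=.001).x;print(n,q,np.abs(f(q)).mean())
def t(f,*a):
    try:f(*a)
    except Exception as e:print(a[-1],e)
hsv=cv2.cvtColor(im,cv2.COLOR_BGR2HSV)
t(fit,(rr-(b+g)//2>15)&(b<45)&(g<75)&(rr<150),.042,.085,'plate')
t(fit,(hsv[...,2]<50),.070,.023,'collar')
e=proj(m,[.489,-.191,.1])[0].astype(int)
t(fit,(rr>120)&(g>80)&(np.hypot(*(np.mgrid[:420,:560][::-1]-e[:,None,None]))<30),.1,.01,'knob')
x0,y0=max(e[0]-75,0),max(e[1]-60,0);print(x0,y0,im[e[1],e[0]])
cv2.imwrite('pics/c4.png',cv2.resize(im[y0:y0+120,x0:x0+150],(750,600),interpolation=cv2.INTER_CUBIC))
```

```text
8.6333 [ 0.5583 -0.1915  0.2382] [ 0.1389 -3.1342 -0.004 ] 0.09445638552686593
[ 0.4763 -0.2005  0.458 ]
[[287.7932 133.2497]
 [287.2223 132.2941]]
plate [ 220   64  130  129 8231] [280.0283 136.56  ]
plate [ 0.4866 -0.1947  0.0835] 0.0002465576938308777
collar [266 111  37  38 710] [284.0183 129.5873]
collar [ 0.4864 -0.1948  0.022 ] 0.00018040139414593148
knob [277 122  18  19 255] [285.4431 130.949 ]
knob [ 0.4869 -0.1938  0.0097] 7.709348189581808e-05
212 73 [124 166 195]
```

The circle fits are tight: knob at (0.487,-0.194) and collar at (0.486,-0.195), with the right radii. Going down over the knob.

>>> {"api": "apply_moves", "payload": {"commands": [[0.357,0.017,0,0,0,0,0.6],[0.358,0.017,0,0,0,0,0.6],[0,0,0.35,0,0,0,0.6],[0,0,0.35,0,0,0,0.6],[0,0,0.35,0,0,0,0.6],[0,0,0.2,0,0,0,0.6],[0,0,0,0,0,0,0.6],[0,0,0,0,0,0,0.6]]}}

```text
clock: 9.35
position: [0.488, -0.1913, 0.1145]
orientation: [0.149, -3.135, -0.004]
contact_force: [-0.6, -0.2, 0.8]
opening: 0.0563
grip_force: 0.0
```

>>> {"api": "apply_moves", "payload": {"commands": [[0.01,-0.03,0.2,0,0,0,0.6],[0,0,0.2,0,0,0,0.6],[0,0,0.2,0,0,0,0.6],[0,0,0.12,0,0,0,0.6],[0,0,0,0,0,0,0.6],[0,0,0,0,0,0,0.6]]}}

```text
clock: 9.85
position: [0.4888, -0.1964, 0.0452]
orientation: [-0.146, 3.137, -0.001]
contact_force: [0.3, 0.5, -0.2]
opening: 0.0564
grip_force: 0.0
```

>>> {"api": "apply_moves", "payload": {"commands": [[0,0,0,0,0,0,0.6],[0,0,0,0,0,0,0.6],[0,0,0,0,0,0,0.6]]}}

```text
clock: 10.1
position: [0.4891, -0.197, 0.0457]
orientation: [-0.145, 3.136, -0.002]
contact_force: [-0.4, 0.3, 0.6]
opening: 0.0563
grip_force: 0.0
```

>>> {"api": "apply_moves", "payload": {"commands": [[0.02,0.025,0.03,0,0,0,0.6],[0,0,0,0,0,0,0.5],[0,0,0,0,0,0,0.4],[0,0,0,0,0,0,0.4]]}}

```text
clock: 10.43
position: [0.4857, -0.1941, 0.041]
orientation: [-0.145, 3.138, 0.0]
contact_force: [0.2, -0.8, 0.5]
opening: 0.0401
grip_force: 0.0
```

>>> {"api": "apply_moves", "payload": {"commands": [[0,0,0,0,0,0,0],[0,0,0,0,0,0,0],[0,0,0,0,0,0,0],[0,0,0,0,0,0,0],[0,0,0,0,0,0,0],[0,0,0,0,0,0,0]]}}

```text
clock: 10.93
position: [0.4857, -0.1935, 0.041]
orientation: [0.146, -3.138, -0.002]
contact_force: [0.4, 3.0, 2.1]
opening: 0.019
grip_force: 30.0
```

>>> {"api": "apply_moves", "payload": {"commands": [[0,0,-0.1,0,0,0,0],[0,0,-0.2,0,0,0,0],[0,0,-0.25,0,0,0,0],[0,0,-0.25,0,0,0,0],[0,0,-0.25,0,0,0,0],[0,0,-0.25,0,0,0,0],[0,0,-0.2,0,0,0,0],[0,0,-0.1,0,0,0,0]]}}

```text
clock: 11.6
position: [0.4862, -0.1951, 0.2035]
orientation: [-0.144, 3.136, -0.004]
contact_force: [0.8, -0.9, -6.2]
opening: 0.0194
grip_force: 30.0
```

>>> {"api": "apply_moves", "payload": {"commands": [[0,0,0,0,0,0,0],[0,0,0,0,0,0,0]]}}

```text
clock: 11.77
position: [0.4854, -0.1943, 0.2]
orientation: [0.145, -3.137, -0.001]
contact_force: [-0.1, 0.4, -7.5]
opening: 0.019
grip_force: 30.0
```

Run:
```python
from h import *
np.set_printoptions(precision=4,suppress=True)
m=np.load('w1.npy',allow_pickle=True).item();im=cv2.imread('pics/w1.png')
b,g,rr=[im[...,i].astype(int) for i in range(3)]
mask=((rr-(b+g)//2>15)&(b<60)).astype(np.uint8)
mask[:,:250]=0;mask[:60]=0;mask[230:]=0;mask[:,450:]=0
k,lab,st,_=cv2.connectedComponentsWithStats(mask);j=1+np.argmax(st[1:,4])
c=max(cv2.findContours((lab==j).astype(np.uint8),0,1)[0],key=cv2.contourArea)[:,0].astype(float)
P=np.array([at(m,p,.12) for p in c])[:,:2];q=np.array([.5594,.2718,.075])
for tol in(.006,.003,.002,.0015):
    s=P[np.abs(np.hypot(*(P-q[:2]).T)-q[2])<tol]
    f=lambda q:np.hypot(*(s-q[:2]).T)-q[2]
    q=least_squares(f,q).x;a=np.degrees(np.arctan2(*(s-q[:2]).T[::-1]))
    print(q,len(s),len(P),np.abs(f(q)).mean(),np.histogram(a,12,(-180,180))[0])
```

```text
[0.5593 0.2718 0.0744] 467 585 0.0019969672829029447 [34 31 35 33 26 30 31 28 70 90 26 33]
[0.5595 0.271  0.074 ] 360 585 0.0009559595261561425 [35 31 34 32 25 30 32 27 25 30 27 32]
[0.5596 0.2706 0.0737] 338 585 0.0007174728797797875 [34 27 28 32 25 30 32 27 20 23 27 33]
[0.5597 0.2705 0.0735] 307 585 0.0005404741545152164 [34 20 20 32 21 30 31 28 12 19 27 33]
```

>>> {"api": "apply_moves", "payload": {"commands": [[-0.06,0.15,-0.1,0,0,0,0],[-0.125,0.28,-0.1,0,0,0,0],[-0.125,0.28,-0.1,0,0,0,0],[-0.125,0.28,0,0,0,0,0],[-0.125,0.28,0,0,0,0,0],[-0.125,0.28,0,0,0,0,0],[-0.125,0.28,0,0,0,0,0],[-0.125,0.28,0,0,0,0,0]]}}

```text
clock: 12.43
position: [0.5584, 0.0259, 0.2277]
orientation: [0.145, -3.133, -0.0]
contact_force: [0.3, -1.1, -6.1]
opening: 0.0194
grip_force: 30.0
```

>>> {"api": "apply_moves", "payload": {"commands": [[-0.125,0.28,0,0,0,0,0],[-0.125,0.28,0,0,0,0,0],[-0.125,0.28,0,0,0,0,0],[-0.125,0.28,0,0,0,0,0],[-0.125,0.28,0,0,0,0,0],[-0.125,0.28,0,0,0,0,0],[-0.125,0.28,0,0,0,0,0],[-0.125,0.28,0,0,0,0,0]]}}

```text
clock: 13.1
position: [0.6376, 0.2578, 0.227]
orientation: [0.145, -3.132, 0.003]
contact_force: [1.0, -1.1, -5.7]
opening: 0.0194
grip_force: 30.0
```

>>> {"api": "apply_moves", "payload": {"commands": [[-0.07,0.17,0,0,0,0,0],[0,0,0,0,0,0,0],[0,0,0,0,0,0,0],[0,0,0,0,0,0,0]]}}

```text
clock: 13.43
position: [0.6429, 0.2736, 0.2281]
orientation: [0.144, -3.134, 0.003]
contact_force: [-0.9, -0.5, -6.2]
opening: 0.0193
grip_force: 30.0
```

Run:
```python
from h import *
np.set_printoptions(precision=4,suppress=True)
o=r.get_obs();print(o['clock'],o['position'],o['orientation'],o['opening'])
m=r.camera_model('wrist');im=r.get_image('wrist');np.save('w5.npy',m,allow_pickle=True)
cv2.imwrite('pics/w5.png',im);print(m['xyz'])
def circ(c,col,rad,z):
    T=np.linspace(0,2*np.pi,120);u=proj(m,[[c[0]+rad*np.cos(t),c[1]+rad*np.sin(t),z] for t in T])
    for x,y in u:
        if 0<=x<560 and 0<=y<420: cv2.circle(v,(int(x),int(y)),0,col,-1)
v=im.copy();circ((.5596,.271),(0,255,0),.075,.12)
circ((.5596,.271),(255,255,0),.068,.12)
cv2.imwrite('pics/c5.png',cv2.resize(v[0:300,130:430],(600,600),interpolation=cv2.INTER_CUBIC))
```

```text
13.4333 [0.6429 0.2736 0.2281] [ 0.1445 -3.1336  0.0034] 0.01929246912404046
[0.561  0.2654 0.448 ]
```

View pics/c5.png

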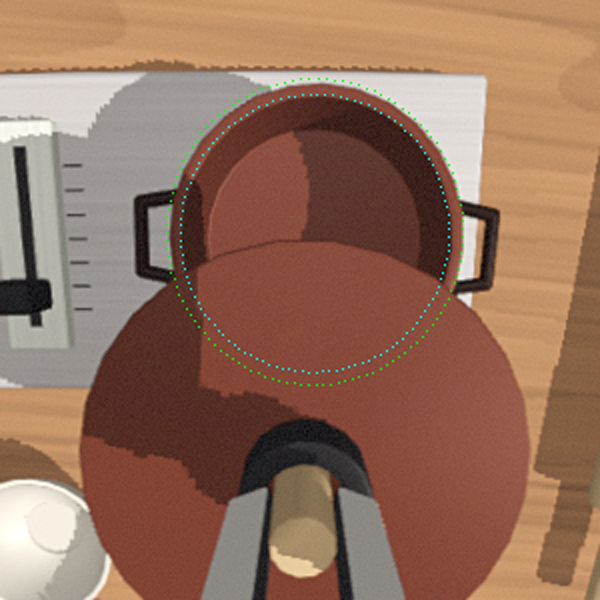

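The picture shows the pot rim with my predicted ring about 2 px too high, so the pot is about 2 mm further in +x. The lid hangs level with its knob in the fingers. I'll refit the visible arc.

Run:
```python
from h import *
np.set_printoptions(precision=4,suppress=True)
m=np.load('w5.npy',allow_pickle=True).item();im=cv2.imread('pics/w5.png')
b,g,rr=[im[...,i].astype(int) for i in range(3)]
mask=((rr-(b+g)//2>15)&(b<75)&(rr-b>30)).astype(np.uint8)
c0=proj(m,[.5605,.271,.12])[0]
# outermost reddish pixel along rays from centre
S=[];A=[]
for a in np.arange(0,360,2.):
    P0=None
    for rad in np.arange(.085,.06,-.0003):
        p=[.5605+rad*np.cos(np.radians(a)),.271+rad*np.sin(np.radians(a)),.12]
        u=proj(m,p)[0]
        if 0<=u[0]<559 and 0<=u[1]<419 and mask[int(round(u[1])),int(round(u[0]))]: P0=p[:2];break
    if P0 is not None and .07<rad<.0795: S.append(P0);A.append((a,rad))
S=np.array(S);q=np.array([.5605,.271])
for tol in(.005,.003,.002):
    s=S[np.abs(np.hypot(*(S-q).T)-.0745)<tol]
    f=lambda q:np.hypot(*(s-q).T)-.0745
    q=least_squares(f,q,loss='soft_l1',f_scale=.0007).x;print(q,len(s),np.abs(f(q)).mean())
print([(int(a),round(x*1000,1)) for a,x in A][::5])
```

```text
[0.5616 0.2714] 83 0.0006398750269718293
[0.5616 0.2714] 82 0.0006005939942951965
[0.5616 0.2715] 78 0.0004991730458212987
[(76, np.float64(76.9)), (86, np.float64(72.7)), (110, np.float64(75.1)), (120, np.float64(73.9)), (130, np.float64(73.6)), (140, np.float64(73.6)), (150, np.float64(73.3)), (160, np.float64(73.6)), (206, np.float64(74.2)), (216, np.float64(73.6)), (226, np.float64(73.3)), (236, np.float64(73.3)), (246, np.float64(73.6)), (256, np.float64(73.9)), (266, np.float64(73.3)), (276, np.float64(73.0)), (286, np.float64(73.9))]
```

>>> {"api": "apply_moves", "payload": {"commands": [[0.28,0.02,0,0,0,0,0],[0.28,0.02,0,0,0,0,0],[0.27,0.013,0,0,0,0,0],[0,0,0.2,0,0,0,0],[0,0,0.25,0,0,0,0],[0,0,0.2,0,0,0,0],[0,0,0.05,0,0,0,0],[0,0,0,0,0,0,0]]}}

```text
clock: 14.15
position: [0.5589, 0.2703, 0.1585]
orientation: [0.143, -3.133, 0.003]
contact_force: [-0.8, 0.1, -5.4]
opening: 0.0191
grip_force: 30.0
```

>>> {"api": "apply_moves", "payload": {"commands": [[0,0,0,0,0,0,0],[0,0,0,0,0,0,0],[0,0,0,0,0,0,0]]}}

```text
clock: 14.4
position: [0.5618, 0.2722, 0.1635]
orientation: [-0.144, 3.134, 0.002]
contact_force: [-0.4, -0.1, -5.9]
opening: 0.0195
grip_force: 30.0
```

>>> {"api": "apply_moves", "payload": {"commands": [[0,0,0,0,0,0,0],[0,0,0,0,0,0,0],[0,0,0,0,0,0,0]]}}

```text
clock: 14.65
position: [0.5608, 0.2721, 0.1617]
orientation: [-0.145, 3.137, 0.001]
contact_force: [0.6, -0.4, -6.6]
opening: 0.0195
grip_force: 30.0
```

>>> {"api": "apply_moves", "payload": {"commands": [[0,0,0,0,0,0,0],[0,0,0,0,0,0,0],[0,0,0,0,0,0,0]]}}

```text
clock: 14.9
position: [0.5605, 0.272, 0.161]
orientation: [0.145, -3.138, -0.0]
contact_force: [-0.1, -0.6, -7.2]
opening: 0.0191
grip_force: 30.0
```

>>> {"api": "apply_moves", "payload": {"commands": [[0.008,-0.005,0.04,0,0,0,0],[0,0,0.04,0,0,0,0],[0,0,0.04,0,0,0,0],[0,0,0.04,0,0,0,0],[0,0,0,0,0,0,0],[0,0,0,0,0,0,0],[0,0,0,0,0,0,0],[0,0,0,0,0,0,0]]}}

```text
clock: 15.57
position: [0.56, 0.2715, 0.1455]
orientation: [-0.145, 3.138, 0.0]
contact_force: [0.4, 0.1, -6.2]
opening: 0.0189
grip_force: 30.0
```

>>> {"api": "apply_moves", "payload": {"commands": [[0,0,0.03,0,0,0,0],[0,0,0.02,0,0,0,0],[0,0,0.01,0,0,0,0],[0,0,0,0,0,0,0],[0,0,0,0,0,0,0],[0,0,0,0,0,0,0]]}}

```text
clock: 16.07
position: [0.5598, 0.2715, 0.1391]
orientation: [-0.145, 3.138, 0.0]
contact_force: [-0.4, 0.0, -5.4]
opening: 0.0192
grip_force: 30.0
```

>>> {"api": "apply_moves", "payload": {"commands": [[0,0,0.02,0,0,0,0],[0,0,0.02,0,0,0,0],[0,0,0.01,0,0,0,0],[0,0,0,0,0,0,0],[0,0,0,0,0,0,0],[0,0,0,0,0,0,0]]}}

```text
clock: 16.57
position: [0.5597, 0.2714, 0.1341]
orientation: [0.145, -3.138, -0.0]
contact_force: [-0.5, 0.1, -6.2]
opening: 0.0194
grip_force: 30.0
```

>>> {"api": "apply_moves", "payload": {"commands": [[0,0,0.01,0,0,0,0],[0,0,0,0,0,0,0],[0,0,0,0,0,0,0],[0,0,0,0,0,0,0]]}}

```text
clock: 16.9
position: [0.5601, 0.2715, 0.1335]
orientation: [-0.145, 3.137, 0.0]
contact_force: [0.0, -0.4, -6.7]
opening: 0.0194
grip_force: 30.0
```

>>> {"api": "apply_moves", "payload": {"commands": [[0,0,0.01,0,0,0,0],[0,0,0,0,0,0,0],[0,0,0,0,0,0,0],[0,0,0,0,0,0,0]]}}

```text
clock: 17.23
position: [0.5602, 0.2715, 0.1334]
orientation: [-0.145, 3.136, 0.001]
contact_force: [-0.7, -0.2, 1.9]
opening: 0.0192
grip_force: 30.0
```

The force changed sign at the predicted height, so the lid is seated. Releasing the knob.

>>> {"api": "apply_moves", "payload": {"commands": [[0,0,0,0,0,0,0.65],[0,0,0,0,0,0,0.65],[0,0,0,0,0,0,0.65],[0,0,0,0,0,0,0.65],[0,0,0,0,0,0,0.65],[0,0,0,0,0,0,0.65],[0,0,0,0,0,0,0.65],[0,0,0,0,0,0,0.65]]}}

```text
clock: 17.9
position: [0.5598, 0.2715, 0.132]
orientation: [0.145, -3.138, -0.0]
contact_force: [-0.0, 0.3, -0.2]
opening: 0.0605
grip_force: 0.0
```

>>> {"api": "apply_moves", "payload": {"commands": [[0,0,-0.3,0,0,0,0.65],[0,0,-0.4,0,0,0,0.65],[-0.35,0,-0.3,0,0,0,0.65],[-0.4,0,0,0,0,0,0.65],[0,0,0,0,0,0,0.65],[0,0,0,0,0,0,0.65],[0,0,0,0,0,0,0.65],[0,0,0,0,0,0,0.65]]}}

```text
clock: 18.57
position: [0.6302, 0.2781, 0.2297]
orientation: [0.146, -3.138, -0.0]
contact_force: [0.2, 0.5, 0.4]
opening: 0.0612
grip_force: 0.0
```

Run:
```python
from h import *
np.set_printoptions(precision=4,suppress=True)
o=r.get_obs();print(o['clock'],o['position'],o['orientation'],o['opening'])
m=r.camera_model('wrist');im=r.get_image('wrist');cv2.imwrite('pics/w6.png',im)
b,g,rr=[im[...,i].astype(int) for i in range(3)]
C=[.5607,.2713]
def fit(mask,z,r0,n):
    k,lab,st,ce=cv2.connectedComponentsWithStats(mask.astype(np.uint8))
    e=proj(m,C+[z])[0]
    j=max([i for i in range(1,k) if st[i,4]>60 and np.hypot(*(ce[i]-e))<50],key=lambda i:st[i,4]);print(n,st[j])
    c=max(cv2.findContours((lab==j).astype(np.uint8),0,1)[0],key=cv2.contourArea)
    P=np.array([at(m,p,z) for p in cv2.convexHull(c)[:,0].astype(float)])[:,:2];f=lambda q:np.hypot(*(P-q[:2]).T)-q[2]
    q=least_squares(f,C+[r0],loss='soft_l1',f_scale=.001).x;print(n,q,np.abs(f(q)).mean())
def t(f,*a):
    try:f(*a)
    except Exception as e:print(a[-1],e)
v=im.max(2);yy,xx=np.mgrid[:420,:560]
def near(z,R):
    e=proj(m,C+[z])[0];return np.hypot(xx-e[0],yy-e[1])<R
t(fit,(rr-(b+g)//2>15)&(b<75)&(rr-b>25)&near(.134,130),.132,.085,'plate')
t(fit,(v<50)&near(.162,50),.162,.023,'collar')
t(fit,(rr>110)&(g>80)&near(.192,30),.192,.01,'knob')
```

```text
18.5667 [0.6302 0.2781 0.2297] [ 0.1459 -3.1381 -0.0003] 0.06123107662890574
plate [  187    27   187   186 22551]
plate [0.5422 0.2652 0.098 ] 0.004937550538673266
collar [ 257  104   49   52 1059]
collar [0.5565 0.2699 0.022 ] 0.0003038256628420748
knob [269 124  25  26 500]
knob [0.5608 0.2704 0.0099] 9.355391437505357e-05
```

Run:
```python
from h import *
np.set_printoptions(precision=4,suppress=True)
o=r.get_obs();m=r.camera_model('wrist');im=cv2.imread('pics/w6.png')
hsv=cv2.cvtColor(im,cv2.COLOR_BGR2HSV)
ed=cv2.Canny(cv2.GaussianBlur(im,(5,5),0),30,80)
def ring(z,rad,c0,n,tol0=.006):
    v,u=np.nonzero(ed);P=np.array([at(m,(a,b),z) for a,b in zip(u,v)])[:,:2]
    best=None
    for dx in np.arange(-.008,.0081,.001):
        for dy in np.arange(-.008,.0081,.001):
            for rr in (rad-.0015,rad-.0005,rad+.0005):
                k=(np.abs(np.hypot(P[:,0]-c0[0]-dx,P[:,1]-c0[1]-dy)-rr)<.0012).sum()
                if best is None or k>best[0]:best=(k,c0[0]+dx,c0[1]+dy,rr)
    print(n,best)
ring(.134,.085,(.5600,.2710),'plate')
ring(.162,.023,(.5600,.2710),'collar')
ring(.162,.014,(.5600,.2710),'hole')
ring(.192,.010,(.5600,.2710),'knob')
```

```text
plate (np.int64(613), np.float64(0.557), np.float64(0.271), 0.0845)
collar (np.int64(181), np.float64(0.557), np.float64(0.27), 0.0225)
hole (np.int64(79), np.float64(0.558), np.float64(0.271), 0.0145)
knob (np.int64(90), np.float64(0.561), np.float64(0.27), 0.0095)
```

>>> {"api": "apply_moves", "payload": {"commands": [[0.25,-0.01,0,0,0,0,0.75],[0.25,0,0,0,0,0,0.75],[0.236,0,0,0,0,0,0.75],[0,0,0.25,0,0,0,0.75],[0,0,0.25,0,0,0,0.75],[0,0,0,0,0,0,0.75],[0,0,0,0,0,0,0.75],[0,0,0,0,0,0,0.75]]}}

```text
clock: 19.28
position: [0.5579, 0.2704, 0.1812]
orientation: [-0.146, 3.136, 0.001]
contact_force: [-0.1, -0.7, 0.8]
opening: 0.0702
grip_force: 0.0
```

>>> {"api": "apply_moves", "payload": {"commands": [[0,0,0,0,0,0,0.75],[0,0,0,0,0,0,0.75],[0,0,0,0,0,0,0.75],[0,0,0,0,0,0,0.75]]}}

```text
clock: 19.62
position: [0.5584, 0.2704, 0.18]
orientation: [-0.145, 3.137, 0.001]
contact_force: [0.1, 0.1, 0.7]
opening: 0.0706
grip_force: 0.0
```

>>> {"api": "apply_moves", "payload": {"commands": [[0.01,0,0.2,0,0,0,0.75],[0,0,0.2,0,0,0,0.75],[0,0,0.15,0,0,0,0.75],[0,0,0.1,0,0,0,0.75],[0,0,0.05,0,0,0,0.75],[0,0,0,0,0,0,0.75],[0,0,0,0,0,0,0.75],[0,0,0,0,0,0,0.75]]}}

```text
clock: 20.28
position: [0.5578, 0.2705, 0.1107]
orientation: [-0.145, 3.136, 0.001]
contact_force: [-0.1, -0.7, 0.2]
opening: 0.0704
grip_force: 0.0
```

>>> {"api": "apply_moves", "payload": {"commands": [[0,0,0,0,0,0,0.75],[0,0,0,0,0,0,0.75],[0,0,0,0,0,0,0.75]]}}

```text
clock: 20.53
position: [0.5573, 0.2703, 0.11]
orientation: [-0.145, 3.137, 0.001]
contact_force: [0.9, 0.2, 0.0]
opening: 0.0703
grip_force: 0.0
```

>>> {"api": "apply_moves", "payload": {"commands": [[0,0,0.03,0,0,0,0.75],[0,0,0.02,0,0,0,0.6],[0,0,0,0,0,0,0.55],[0,0,0,0,0,0,0.55],[0,0,0,0,0,0,0.55]]}}

```text
clock: 20.95
position: [0.5568, 0.2702, 0.104]
orientation: [0.145, -3.138, 0.0]
contact_force: [-0.0, 1.0, 0.1]
opening: 0.0522
grip_force: 0.0
```

>>> {"api": "apply_moves", "payload": {"commands": [[0,0,0,0,0,0,0],[0,0,0,0,0,0,0],[0,0,0,0,0,0,0],[0,0,0,0,0,0,0],[0,0,0,0,0,0,0],[0,0,0,0,0,0,0]]}}

```text
clock: 21.45
position: [0.5569, 0.2704, 0.1042]
orientation: [-0.146, 3.138, 0.001]
contact_force: [0.3, 1.1, -1.1]
opening: 0.0459
grip_force: 30.0
```

Collar gripped at 46 mm. I'll lift slightly, centre on the knob in x, then go straight up.

>>> {"api": "apply_moves", "payload": {"commands": [[0,0,-0.03,0,0,0,0],[0,0,0,0,0,0,0],[-0.018,0,0,0,0,0,0],[-0.018,0,0,0,0,0,0],[0,0,0,0,0,0,0],[0,0,0,0,0,0,0],[0,0,0,0,0,0,0]]}}

```text
clock: 22.03
position: [0.5604, 0.2704, 0.107]
orientation: [0.145, -3.138, 0.0]
contact_force: [-0.3, 0.8, -3.4]
opening: 0.0456
grip_force: 30.0
```

>>> {"api": "apply_moves", "payload": {"commands": [[0,0,-0.05,0,0,0,0],[0,0,-0.05,0,0,0,0],[0,0,-0.05,0,0,0,0],[0,0,0,0,0,0,0],[0,0,0,0,0,0,0],[0,0,0,0,0,0,0]]}}

```text
clock: 22.53
position: [0.5605, 0.2706, 0.1224]
orientation: [-0.145, 3.138, 0.0]
contact_force: [0.4, -0.7, -3.2]
opening: 0.0454
grip_force: 30.0
```

>>> {"api": "apply_moves", "payload": {"commands": [[0,0,-0.08,0,0,0,0],[0,0,-0.1,0,0,0,0],[0,0,-0.1,0,0,0,0],[0,0,-0.1,0,0,0,0],[0,0,-0.1,0,0,0,0],[0,0,-0.1,0,0,0,0],[0,0,-0.1,0,0,0,0],[0,0,-0.1,0,0,0,0]]}}

```text
clock: 23.2
position: [0.5606, 0.2705, 0.2016]
orientation: [-0.145, 3.138, 0.0]
contact_force: [0.3, -1.0, -2.2]
opening: 0.0456
grip_force: 30.0
```

>>> {"api": "apply_moves", "payload": {"commands": [[0,0,-0.1,0,0,0,0],[0,0,-0.1,0,0,0,0],[0,0,-0.08,0,0,0,0],[0,0,0,0,0,0,0],[0,0,0,0,0,0,0],[0,0,0,0,0,0,0],[0,0,0,0,0,0,0],[0,0,0,0,0,0,0]]}}

```text
clock: 23.87
position: [0.5601, 0.2704, 0.2272]
orientation: [0.145, -3.137, 0.001]
contact_force: [-0.2, -0.2, -3.8]
opening: 0.0456
grip_force: 30.0
```

>>> {"api": "apply_moves", "payload": {"commands": [[0,0,0,0,0,0,0],[0,0,0,0,0,0,0],[0,0,0,0,0,0,0],[0,0,0,0,0,0,0],[0,0,0,0,0,0,0],[0,0,0,0,0,0,0]]}}

```text
clock: 24.37
position: [0.5605, 0.2705, 0.2282]
orientation: [-0.145, 3.138, 0.0]
contact_force: [0.1, 0.1, -4.3]
opening: 0.0456
grip_force: 30.0
```

Run:
```python
from h import *
o=r.get_obs();print(o['clock'],o['position'],o['orientation'],o['opening'],o['contact_force'],o['grip_force'])
for c in('scene','side'):
    im=r.get_image(c);m=r.camera_model(c);cv2.imwrite('pics/end_%s.png'%c,im)
    for n,P in(('knobtop',[.5608,.2704,.188]),('knobmid',[.5608,.2704,.165]),('disc',[.5608,.2704,.128])):
        u=proj(m,P)[0];x,y=u.astype(int);print(c,n,u.round(1),im[y,x-4:x+5:2].tolist())
    for l in('outer_lid','inner_lid','pot','slider'):
        print(c,l,[(d['extent'],round(d['conf'],2)) for d in r.search_frame(c,l)[:3]])
```

```text
24.3667 [0.56049936 0.27048765 0.22823623] [-1.45251760e-01  3.13814685e+00  1.40178410e-04] 0.045619998283792956 [ 0.06392552  0.08994623 -4.29901096] 29.999441681429744
scene knobtop [355.8 160. ] [[33, 63, 103], [38, 72, 99], [57, 97, 125], [54, 97, 128], [51, 91, 119]]
scene knobmid [354.7 166.8] [[20, 37, 99], [36, 64, 98], [48, 89, 119], [61, 106, 133], [53, 92, 124]]
scene disc [352.9 177.4] [[15, 32, 75], [26, 43, 74], [48, 87, 114], [58, 99, 131], [60, 105, 142]]
scene outer_lid [([253.8, 167.3, 53.4, 31.6], 0.76), ([331.1, 122.4, 60.3, 40.3], 0.75), ([64.0, 308.5, 79.2, 56.3], 0.69)]
scene inner_lid []
scene pot [([319.1, 184.4, 61.5, 32.8], 0.88)]
scene slider [([316.5, 220.0, 8.7, 18.5], 0.53), ([146.4, 226.4, 139.7, 115.6], 0.16)]
side knobtop [229.1 153.6] [[39, 68, 108], [46, 71, 97], [47, 75, 97], [43, 71, 94], [37, 59, 91]]
side knobmid [229.6 159. ] [[37, 53, 105], [50, 78, 113], [61, 94, 123], [55, 86, 114], [38, 57, 104]]
side disc [230.3 167.5] [[34, 53, 107], [51, 79, 115], [59, 92, 120], [50, 77, 105], [34, 50, 102]]
side outer_lid [([172.2, 217.1, 52.9, 37.2], 0.87), ([204.6, 125.0, 46.1, 29.6], 0.7), ([262.2, 302.6, 57.9, 52.6], 0.55)]
side inner_lid [([211.6, 153.4, 36.7, 30.1], 0.7)]
side pot [([210.0, 170.7, 41.1, 29.2], 0.94)]
side slider [([270.5, 187.4, 7.3, 12.4], 0.55)]
```

```bash
python3 -c "
from station import r
print(r.close_job())"
```

```text
the job is handed in; nothing more can be done
None
```

I handed the job in at about 24 s: the slider grip is within about 1 mm of the pointer, the inner lid is seated on the pot with its knob free, and the outer lid is held level about 50 mm above the top of the knob.

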